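# Find the clear socket of the welding fixture and seat the stop pin

## Task

Take the stop pin (the one with the long plain grip) out of the wooden rack and seat it fully home, upright with its collar flat on the block, in the one socket of the steel welding fixture that has no leftover slug in it, then let go. The slugs cannot be told by eye: feel down each socket gently with the pin, since the clear one gives way under a steady push of about 8 N and a slug stops dead. Never bear on the fixture or a slug with more than about 35 N, and leave the other two pins in the rack.

Things in the scene. Friction and masses are not known exactly. Their poses are not given: they have to be found in the camera images.
- stop_pin_grip (a point): Middle of the stop pin's grip; z up along the pin. Steel pin, 0.18 to 0.29 kg: grip 20 mm diameter, 46 mm tall; below it a collar 32 mm diameter, 6 mm thick; below that the shank, 18 mm diameter, 40 mm long, its foot tapered over 6 mm to 11 mm diameter. This point is 23 mm above the collar's top, 29 mm above its underside, 69 mm above the foot.
- stop_pin: The stop pin; origin on its axis at the underside of the collar, 29 mm below the middle of the grip. It starts upright in one of the rack's three holes, collar resting on the rack's top. It has the tallest grip of the three pins (top 102 mm above the bench).
- rack: Wooden pin rack fixed to the bench, 70 mm (x) by 200 mm (y) by 50 mm tall, origin under its centre. Three loose-fitting holes 22 mm wide lie along its y axis, at -70, 0 and 70 mm; they hold three pins with equal shanks and collars.
- step_pin: Another pin in the rack, not to be used: same shank and collar, but its round grip is only 18 mm tall. Origin at the underside of its collar.
- cone_pin: Another pin in the rack, not to be used: same shank and collar, with a pointed cone on top, 28 mm tall. Origin at the underside of its collar.
- fixture: Steel welding fixture fixed to the bench: block 70 mm (x) by 210 mm (y) by 60 mm tall, 12 mm high foot flanges at both ends (270 mm overall), origin under its centre. Four vertical sockets in a row along its y axis, 21 mm diameter, 46 mm deep, mouths bevelled 2 mm. Pin home: collar's underside on the block's top, 60 mm above this origin (middle of the grip at 89 mm).
- block_top (a point): Centre of the block's top. About the leftovers: in three of the four sockets a leftover loose steel slug, 17 mm diameter and 16 to 20 mm tall, stands on the floor; it stops the pin dead, its collar still 10 to 14 mm above the block, and does not give. From above slugs look like the pad of the clear socket; which socket is clear changes every time.
- block_end (a point): Middle of the block's top edge at its +y end, 105 mm from the centre. About the clear socket: there the pin also meets resistance with its collar 10 to 14 mm above the block: a stiff sliding steel pad, 17 mm diameter. It gives way steadily at about 8 N until the collar lies on the block, and stays where it is pushed.
- socket_1 (a point): Centre of the mouth of a socket, level with the block's top; at y = -78 mm along the fixture. z up.
- socket_2 (a point): Centre of the mouth of a socket, level with the block's top; at y = -26 mm along the fixture. z up.
- socket_3 (a point): Centre of the mouth of a socket, level with the block's top; at y = 26 mm along the fixture. z up.
- socket_4 (a point): Centre of the mouth of a socket, level with the block's top; at y = 78 mm along the fixture. z up.
Not all that is in view belongs to the job. What is shaped like the stop_pin but purple is not meant. Leave any pink look-alike of the rack alone.

How it is judged:
On the way:
1. the stop pin is lifted clear of the rack (z of stop_pin_grip in the frame of rack above 0.122 m), for 0.1 s.
At the end, for the whole second after the job is handed in: The stop pin stands in a socket of the fixture with its collar on the block (within 2.5 mm of home), upright within 0.06 rad, its axis within 4 mm of the socket's, released and at rest (z of stop_pin_grip in the frame of fixture between 0.086 and 0.0915 m and angle between stop_pin_grip's own z axis and vertical below 0.06 rad and (horizontal distance between stop_pin_grip and socket_1 below 0.004 m or horizontal distance between stop_pin_grip and socket_2 below 0.004 m or horizontal distance between stop_pin_grip and socket_3 below 0.004 m or horizontal distance between stop_pin_grip and socket_4 below 0.004 m) and linear speed of stop_pin below 0.01 m/s); the robot touches nothing.
It fails at once if the fixture, or a slug in it, is borne upon with more than 35 N (contact force between fixture and anything else above 35 N).
It fails at once if another pin is taken from the rack or knocked out of place (moved more than 15 mm) (distance of any of step_pin, cone_pin from where it was at the start of the episode above 0.015 m).
It also fails if it takes over 72 s, if anything falls off the work surface, if the arm or the gripper's body presses on something with over 40 N, if the wrist force passes 120 N, or if a joint passes its speed limit or range.

## Robot

A 6-joint arm with a two-finger parallel gripper is mounted at the origin on the work surface. World frame = base frame: x ahead of the robot, y to its left, z up, the work surface at z = 0. Lengths are in m, angles in rad, forces in N, time in s.
With the tool pointing down it reaches from about 0.4 to 0.825 m from the base axis. Payload 7 kg.
Tool frame: the origin (TCP) lies on the mounting face of the last link; the fingertips stand 178 mm ahead of it and the grasp point (between the pads) lies 159 mm ahead of it; z points along the fingers, y is the direction in which the jaws open and shut (so a half turn about z gives the same grasp; the last joint's range is limited). The gripper opens to 88 mm and grips with 3 to 60 N. Pads are 19 mm wide; open, the fingers measure 130 mm over their backs; the gripper's body (78 mm by 193 mm) begins 47 mm behind the grasp point.
Start: joints at [-1.05, 0.359, 0.012, 0, -1.224, -0.288], TCP at [0.156, -0.657, 0.405] pointing down, gripper open.
Joint ranges: [-3.07, 3.07], [-1.43, 2.12], [-1.02, 1.25], [-3.03, 1.67], [-3.05, -0], [-3.03, 3.03]. Speed limits (rad/s): [2.39, 2.39, 3.01, 3.14, 3.14, 3.14].

## Interface

Orientations are given as [roll, pitch, yaw] about the fixed x, y, z axes, in that order (R = Rz(yaw) Ry(pitch) Rx(roll)).
In Python, from station import * gives the robot as it stands.
- The arm moves only by the tool arm_command, never from a script. Its argument "targets" is a list of rows, each a list of 3 entries, a list of its own where there are three numbers: the turn, a rotation vector about the world's x, y, z in rad, then the shift along the world's x, y, z in mm, then the closure, from 0 (fully open) to 1 (shut). In form: [[[wx, wy, wz], [tx, ty, tz], fingers], ...]. A call has 1 to 8 rows; each row shifts and turns the commanded pose from where the row before left it; what a row does not reach is not made up. A row lasts 1/10 s, in which the tool goes at most 50 mm and 8.59 degrees, less where a joint would pass 70% of its speed; a pose out of reach is approached as far as the arm can. A call with a gripper value outside its range is refused whole. The fingers move at their own pace and stop on an object; "squeeze" is the grip in N (left out, the last holds). Time passes only in rows, so rows that do not move let the fingers close. It gives the time, the measured TCP pose, the force and the opening at its end, in the units of the state.
- get_state(): the state, without advancing time (a new reading comes with each control period).
- grab_frame(name): name is "scene" or "top" or "wrist"; returns (picture, depth): 384x512x3 uint8, red, green, blue; 384x512 float32, m along the optical axis (not along the pixel's ray), 0 where there is no reading.
- camera_params(name): a dict with "mtx" (3x3 intrinsics, pixels), "k1" (the pictures are not rectified: a ray, as slopes to the right and down, at radius r is drawn at 1 + k1 r^2 times it, then the intrinsics apply), "eye" and "orientation" of the camera in the world. Camera axes: x right, y down, z forward; pixel columns grow to the right and rows downward; lengths in m; the calibration is good to about 2 mm. A picture is of the moment at which its call begins: read the wrist's pose just before it. camera_params takes no time and is no camera call; for the wrist camera it gives the pose at the moment of the call.
- job_done(): hands the job in, once; it reports no verdict.
The state is a dict: "t": time; "q": joint angles; "qd": joint speeds; "joint_efforts": joint torques, N m; "eef_pos": TCP position; "ee_rot": TCP orientation; "force": force on the tool from outside, world axes, zero at the start; "moment": the same for the moment, N m; "width": finger opening in m.
Only numpy, scipy, OpenCV 4.12 (cv2) and the standard library are available. Lean on these libraries where they do the work, as an engineer would, in place of code of your own. Each camera call takes 0.05 s, during which the arm holds its last target.

## Working session

There is one attempt and no reset: what is moved stays moved. The work goes in short steps, Python scripts to look and compute and a tool call to move; the robot and the scene stay as the last step left them, time stands still between calls to the robot, and variables do not carry over. Pictures are saved under pics/ and viewed, and the job is handed in when it is done.

Besides the shell and the picture viewer there is one more tool, called after "Request:" as name([rows], argument=value, ...), one row to a line, values as JSON. arm_command: Moves the arm, as the interface text tells. Its arguments: {"type":"object","properties":{"targets":{"type":"array"},"squeeze":{"type":"number"}},"required":["targets"]}

```bash
ls; mkdir -p pics
cat > h.py <<'E'
from station import *
import numpy as np, cv2
def cam(name):
    return camera_params(name)
def Rm(o):
    o=np.array(o,float)
    if o.shape==(3,3): return o
    from scipy.spatial.transform import Rotation as R
    return R.from_euler('xyz',o).as_matrix()
def ray(P,u,v):
    K=np.array(P['mtx']);D=np.array([P['k1'],0,0,0,0],float)
    p=cv2.undistortPoints(np.array([[[u,v]]],float),K,D)[0,0]
    return Rm(P['orientation'])@np.array([p[0],p[1],1.0])
def onz(P,u,v,z):
    d=ray(P,u,v);e=np.array(P['eye']);return e+d*(z-e[2])/d[2]
def atd(P,u,v,dep):
    return np.array(P['eye'])+ray(P,u,v)*dep
E
python3 - <<'E'
from h import *
print(get_state())
for n in ("scene","top","wrist"):
    P=cam(n);print(n,P)
    im,d=grab_frame(n)
    cv2.imwrite(f'pics/{n}0.png',im[:,:,::-1]); np.save(f'pics/{n}0d.npy',d); np.save(f'pics/{n}0.npy',im)
E
```

```text
pics
{'t': 0.0, 'q': array([-1.04992523e+00,  3.59387828e-01,  1.10944566e-02, -3.73495841e-04,
       -1.22407784e+00, -2.88101534e-01]), 'qd': array([ 3.43897687e-04,  5.72034148e-05, -6.59822473e-05,  9.78054324e-04,
        6.11314072e-04,  7.87719731e-04]), 'joint_efforts': array([ 1.81842082e-03, -5.82716811e+01,  2.93071175e+01,  6.99735090e+00,
        6.83311999e-03, -1.44059295e-04]), 'eef_pos': array([ 0.1556707 , -0.65661729,  0.40373312]), 'ee_rot': array([ 3.13998291e+00, -1.10881301e-04, -2.90895020e+00]), 'force': array([ 0.10484417, -0.08139843, -1.24216614]), 'moment': array([0.02249828, 0.02149002, 0.00115343]), 'width': 0.08783660539505635}
scene {'mtx': array([[361.48628166,   0.        , 257.3225829 ],
       [  0.        , 361.48628166, 198.63429819],
       [  0.        ,   0.        ,   1.        ]]), 'k1': -0.11669780238330503, 'eye': array([ 1.01896405, -0.19072232,  0.51156675]), 'orientation': array([-2.17395483, -0.01874447,  1.22023306])}
top {'mtx': array([[471.59616894,   0.        , 244.93051178],
       [  0.        , 471.59616894, 183.16700936],
       [  0.        ,   0.        ,   1.        ]]), 'k1': -0.19685379054700838, 'eye': array([0.37608823, 0.0364332 , 1.25073316]), 'orientation': array([-3.10921709, -0.00817481, -1.59414962])}
wrist {'mtx': array([[270.13061543,   0.        , 254.21011103],
       [  0.        , 270.13061543, 191.56910567],
       [  0.        ,   0.        ,   1.        ]]), 'k1': -0.057056234804668725, 'eye': array([ 0.08000806, -0.67490481,  0.38434743]), 'orientation': array([ 2.85049785e+00, -1.72660223e-03,  1.80464664e+00])}
```

View pics/top0.png

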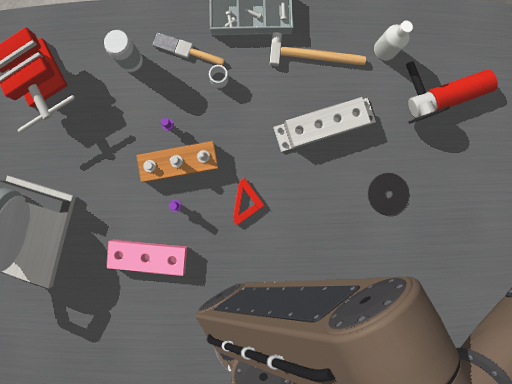

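View pics/scene0.png

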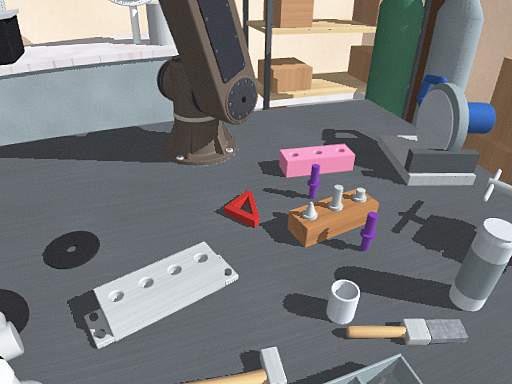

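View pics/wrist0.png

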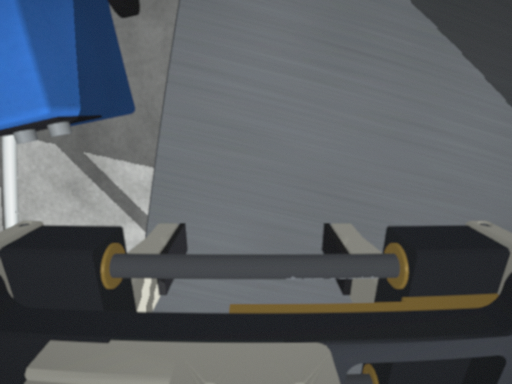

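Run:
```python
from h import *
im=np.load('pics/top0.npy');d=np.load('pics/top0d.npy');P=cam('top')
for n,u,v in [('cornerbench',300,250),('p1',150,166),('p2',176,161),('p3',203,156),('purp1',167,124),('purp2',175,205),('blk',328,124),('redtri',247,200)]:
    print(n,d[v,u],atd(P,u,v,d[v,u]).round(4))
hsv=cv2.cvtColor(im,cv2.COLOR_RGB2HSV)
m=cv2.inRange(hsv,(8,120,60),(20,255,255));m[:, :130]=0;m[:130]=0;m[190:]=0;m[:,225:]=0
c=max(cv2.findContours(m,0,2)[0],key=cv2.contourArea);print('rack',cv2.minAreaRect(c),cv2.contourArea(c))
cv2.imwrite('pics/crop_rack.png',cv2.resize(im[115:215,120:230,::-1],None,fx=5,fy=5,interpolation=2))
cv2.imwrite('pics/crop_fix.png',cv2.resize(im[85:160,265:385,::-1],None,fx=6,fy=6,interpolation=2))
s=np.load('pics/scene0.npy')
cv2.imwrite('pics/crop_s.png',cv2.resize(s[150:260,270:400,::-1],None,fx=5,fy=5,interpolation=2))
```

```text
cornerbench 1.2499454 [ 0.2347 -0.1175 -0.0031]
p1 1.1766604 [0.4627 0.2637 0.0742]
p2 1.1510568 [0.4714 0.1939 0.1007]
p3 1.1656662 [0.4833 0.1283 0.087 ]
purp1 1.1677495 [0.5659 0.2172 0.0868]
purp2 1.1543487 [0.3636 0.1993 0.0939]
blk 1.1968426 [ 0.5611 -0.1905  0.0612]
redtri 1.2471414 [0.3716 0.0209 0.0029]
rack ((176.82717895507812, 161.26889038085938), (28.249286651611328, 78.06869506835938), 79.77783203125) 2078.5
```

View pics/crop_rack.png

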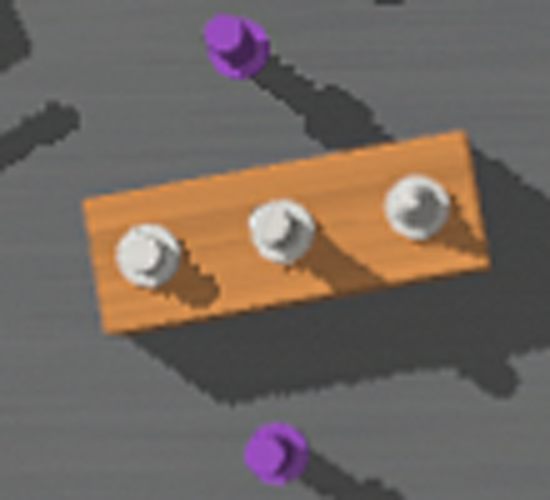

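View pics/crop_fix.png

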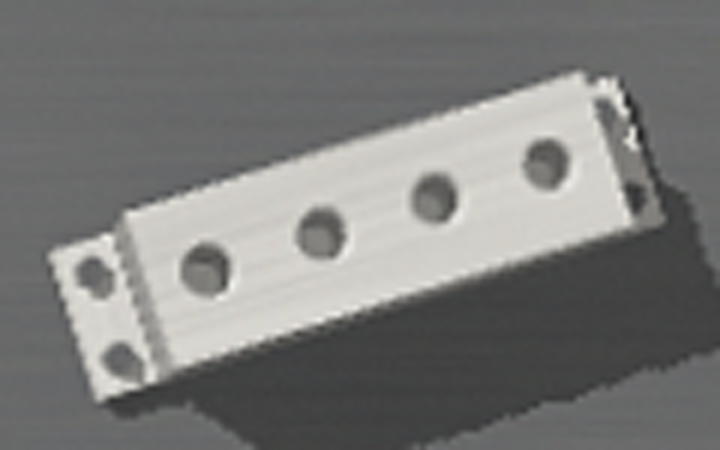

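View pics/crop_s.png

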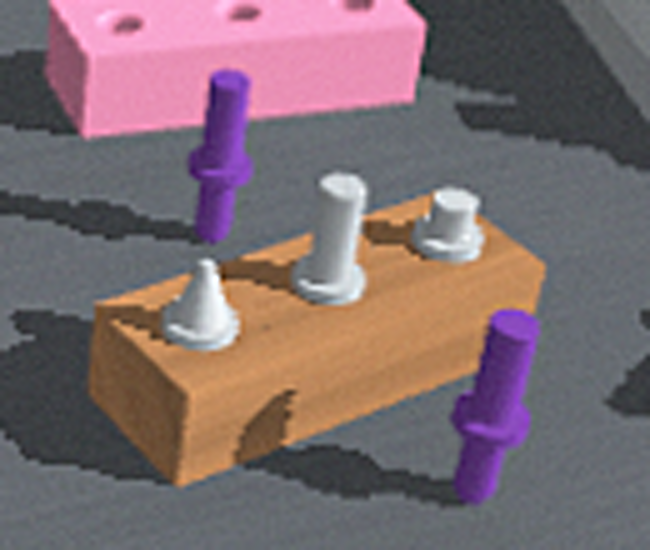

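```bash
cat >> h.py <<'E'
def cloud(P,d):
    h,w=d.shape;K=np.array(P['mtx']);D=np.array([P['k1'],0,0,0,0],float)
    uv=np.stack(np.meshgrid(np.arange(w),np.arange(h)),-1).reshape(-1,1,2).astype(float)
    p=cv2.undistortPoints(uv,K,D).reshape(-1,2)
    c=np.c_[p,np.ones(len(p))]*d.reshape(-1,1)
    return (c@Rm(P['orientation']).T+np.array(P['eye'])).reshape(h,w,3)
E
python3 - <<'E'
from h import *
im=np.load('pics/top0.npy');d=np.load('pics/top0d.npy');P=cam('top')
# bench plane check
X=cloud(P,d)
print('bench z',[X[v,u,2].round(4) for u,v in [(300,230),(230,110),(420,150),(120,190),(280,180)]])
def rect(roi,zl,zh):
    x0,x1,y0,y1=roi;m=np.zeros(d.shape,np.uint8)
    m[y0:y1,x0:x1]=((X[...,2]>zl)&(X[...,2]<zh)&(d>0))[y0:y1,x0:x1]
    m=cv2.morphologyEx(m,cv2.MORPH_OPEN,np.ones((3,3)))
    c=max(cv2.findContours(m,0,1)[0],key=cv2.contourArea).reshape(-1,2)
    z=np.median(X[m>0][:,2]);pts=np.array([onz(P,u,v,z)[:2] for u,v in c])
    r=cv2.minAreaRect((pts*1000).astype(np.float32));print(roi,'z',z,r)
    return m
rect((265,385,85,160),.045,.075)
rect((130,225,135,190),.04,.06)
g=cv2.cvtColor(im,cv2.COLOR_RGB2GRAY)
m=(g<150).astype(np.uint8);
n,l,s,c=cv2.connectedComponentsWithStats(m[85:160,265:385])
S=[]
for i in range(n):
    if 15<s[i,4]<150: 
        u,v=c[i]+[265,85];p=onz(P,u,v,.06);print(s[i],u.round(1),v.round(1),p.round(4))
E
```

```text
bench z [np.float64(-0.0017), np.float64(-0.0009), np.float64(0.0014), np.float64(0.0014), np.float64(0.003)]
(265, 385, 85, 160) z 0.06060705609173378 ((568.1614990234375, -190.01156616210938), (72.78433990478516, 212.736083984375), 16.382583618164062)
(130, 225, 135, 190) z 0.050849047623515053 ((474.9119873046875, 199.574951171875), (71.32442474365234, 201.20367431640625), 8.55029582977295)
[87 23  8  9 48] 355.7 111.7 [ 0.5926 -0.2648  0.06  ]
[69 29  7  8 48] 337.1 117.6 [ 0.5776 -0.2151  0.06  ]
[50 35  8  8 53] 318.1 123.5 [ 0.5629 -0.165   0.06  ]
[30 41  8  8 56] 298.7 129.5 [ 0.5482 -0.1146  0.06  ]
[13 43  6  7 32] 280.6 130.8 [ 0.5456 -0.068   0.06  ]
```

Request:
arm_command([
  [[0, 0, 0.07], [30, 38, 0], 0],
  [[0, 0, 0.07], [30, 38, 0], 0],
  [[0, 0, 0.07], [30, 38, 0], 0],
  [[0, 0, 0.07], [30, 38, 0], 0],
  [[0, 0, 0.07], [30, 38, 0], 0],
  [[0, 0, 0.07], [30, 38, 0], 0],
  [[0, 0, 0.07], [30, 38, 0], 0],
  [[0, 0, 0.07], [30, 38, 0], 0],
])

```text
t: 0.95
eef_pos: [0.3964, -0.351, 0.4047]
ee_rot: [-3.141, 0.0, -2.346]
force: [0.8, -0.8, -1.0]
width: 0.0877
```

Request:
arm_command([
  [[0, 0, 0.07], [30, 38, 0], 0],
  [[0, 0, 0.07], [30, 38, 0], 0],
  [[0, 0, 0.07], [30, 38, 0], 0],
  [[0, 0, 0.07], [30, 38, 0], 0],
  [[0, 0, 0], [0, 0, 0], 0],
])

```text
t: 1.45
eef_pos: [0.5186, -0.1971, 0.4043]
ee_rot: [-3.141, 0.0, -2.062]
force: [0.4, -0.8, 0.9]
width: 0.0873
```

```bash
cat > look.py <<'E'
from h import *
import sys,pickle
n,tag=sys.argv[1:3]
s=get_state();P=cam(n);im,d=grab_frame(n)
pickle.dump((P,im,d,s),open(f'pics/{tag}.pkl','wb'))
cv2.imwrite(f'pics/{tag}.png',im[:,:,::-1]);print(s['t'],s['eef_pos'],s['ee_rot'],s['width'],P['eye'],P['orientation'])
E
python3 look.py wrist w1
```

```text
1.45 [ 0.51855911 -0.19705889  0.40428029] [-3.14133010e+00  3.71518763e-04 -2.06193144e+00] 0.08734391794443157 [ 0.48161624 -0.26564961  0.38475262] [2.85040289e+00 1.37575537e-03 2.65158313e+00]
```

View pics/w1.png

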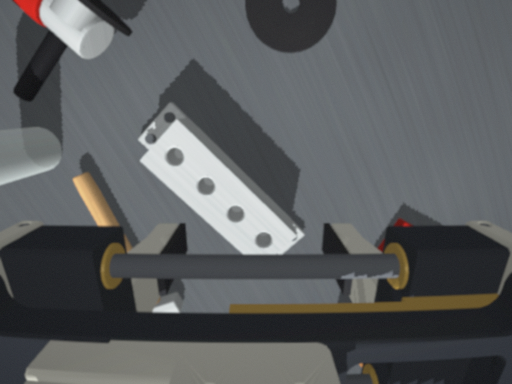

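Run:
```python
from h import *
import pickle
P,im,d,s=pickle.load(open('pics/w1.pkl','rb'))
cv2.imwrite('pics/w1c.png',cv2.resize(im[90:260,125:315,::-1],None,fx=4,fy=4,interpolation=2)[:600])
g=cv2.cvtColor(im,cv2.COLOR_RGB2GRAY)
m=(g<165).astype(np.uint8)[90:260,125:315]
n,l,st,c=cv2.connectedComponentsWithStats(m)
for i in range(n):
    if 60<st[i,4]<400:
        u,v=c[i]+[125,90];p=onz(P,u,v,.06);print(st[i],u.round(1),v.round(1),p.round(4),d[int(v),int(u)])
X=cloud(P,d);mm=((X[...,2]>.05)&(X[...,2]<.075)&(d>0)).astype(np.uint8);mm[255:]=0;mm[:, :125]=0;mm[:,315:]=0
print(np.median(X[mm>0][:,2]))
```

```text
[ 41  58  18  18 244] 174.2 156.6 [ 0.5928 -0.2649  0.06  ] 0.35670483
[ 72  88  18  17 234] 205.6 186.1 [ 0.5781 -0.2149  0.06  ] 0.3638346
[102 116  17  16 214] 235.1 213.8 [ 0.5636 -0.1652  0.06  ] 0.3742882
[130 143  17  15 199] 263.3 239.8 [ 0.5487 -0.1152  0.06  ] 0.3806002
0.060560365916704884
```

View pics/w1c.png

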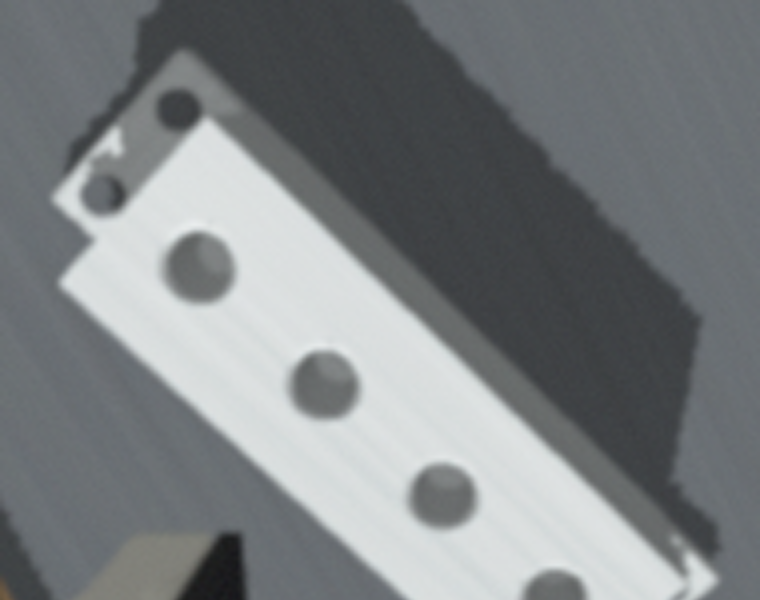

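Request:
arm_command([
  [[0, 0, 0.064], [-5, 49, 0], 0],
  [[0, 0, 0.064], [-4, 49, 0], 0],
  [[0, 0, 0.064], [-5, 49, 0], 0],
  [[0, 0, 0.064], [-4, 49, 0], 0],
  [[0, 0, 0.064], [-5, 49, 0], 0],
  [[0, 0, 0.064], [-4, 49, 0], 0],
  [[0, 0, 0.064], [-5, 49, 0], 0],
  [[0, 0, 0.064], [-4, 49, 0], 0],
])

```text
t: 2.3
eef_pos: [0.479, 0.192, 0.405]
ee_rot: [-3.141, 0.0, -1.556]
force: [1.1, -0.6, 0.2]
width: 0.0878
```

Request:
arm_command([
  [[0, 0, 0.064], [-5, 49, -20], 0],
  [[0, 0, 0.064], [-4, 49, -20], 0],
  [[0, 0, 0], [0, 0, 0], 0],
])

```text
t: 2.6
eef_pos: [0.4705, 0.2864, 0.3641]
ee_rot: [3.139, -0.002, -1.425]
force: [-0.5, -0.7, 0.1]
width: 0.088
```

```bash
python3 look.py wrist w2
```

```text
2.6 [0.47051949 0.28637866 0.36409573] [ 3.13851302e+00 -1.89382677e-03 -1.42486709e+00] 0.08804053589934303 [0.48119036 0.20942174 0.34474104] [ 2.85368529e+00 -1.35878008e-03 -2.99447603e+00]
```

View pics/w2.png

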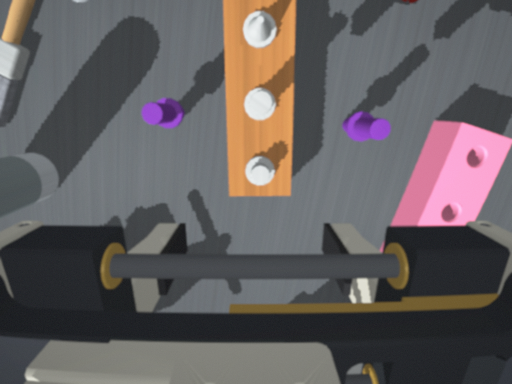

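Run:
```python
from h import *
import pickle
P,im,d,s=pickle.load(open('pics/w2.pkl','rb'))
x0,y0=235,78
cv2.imwrite('pics/w2c.png',cv2.resize(im[y0:y0+50,x0:x0+50,::-1],None,fx=10,fy=10,interpolation=2))
X=cloud(P,d)
for zl,zh,z in((.09,.11,.102),(.05,.06,.056)):
    m=((X[...,2]>zl)&(X[...,2]<zh)&(np.arange(384)[:,None]>80)&(np.arange(384)[:,None]<125)&(abs(np.arange(512)-260)<22)).astype(np.uint8)
    hsv=cv2.cvtColor(im,cv2.COLOR_RGB2HSV); m&=(hsv[...,1]<60).astype(np.uint8)
    v,u=np.nonzero(m);print(z,len(u),u.mean(),v.mean(),u.min(),u.max(),v.min(),v.max(),np.median(X[m>0][:,2]));print(onz(P,u.mean(),v.mean(),z).round(4),onz(P,(u.min()+u.max())/2,(v.min()+v.max())/2,z).round(4))
# top cam
im=np.load('pics/top0.npy');d=np.load('pics/top0d.npy');P=cam('top');X=cloud(P,d)
m=(X[...,2]>.09)&(X[...,2]<.115);m[:,:165]=0;m[:,190:]=0;m[:145]=0;m[175:]=0
v,u=np.nonzero(m);print(len(u),onz(P,u.mean(),v.mean(),.102))
```

```text
0.102 417 260.84892086330933 102.0167865707434 250 272 91 113 0.10245403151766136
[0.4764 0.2003 0.102 ] [0.4763 0.2003 0.102 ]
0.056 372 257.93548387096774 105.06720430107526 244 275 87 119 0.05646628425876574
[0.478 0.202 0.056] [0.4768 0.1998 0.056 ]
56 [0.47500887 0.19903222 0.102     ]
```

View pics/w2c.png

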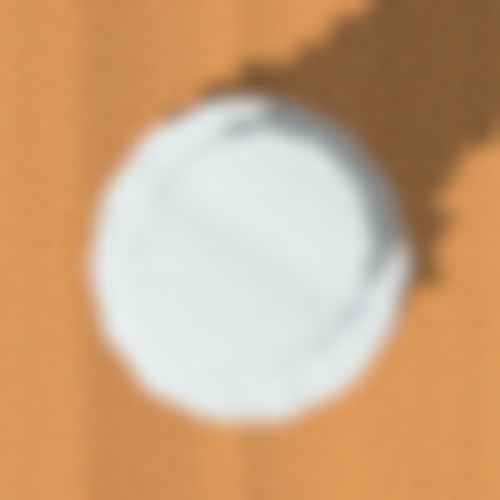

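Request:
arm_command([
  [[0, 0, 0], [2, -30, -10], 0],
  [[0, 0, 0], [2, -30, -15], 0],
  [[0, 0, 0], [1, -28, -25], 0],
  [[0, 0, 0], [0, 0, 0], 0],
  [[0, 0, 0], [0, 0, 0], 0],
])

```text
t: 3.15
eef_pos: [0.4765, 0.1935, 0.3173]
ee_rot: [3.142, -0.0, -1.432]
force: [-0.1, 0.4, 0.5]
width: 0.0877
```

```bash
python3 -c "
from h import *
s=get_state();print(s['eef_pos'],s['ee_rot'],s['force'])"
```

```text
[0.47648317 0.19351459 0.31730514] [ 3.14155070e+00 -3.89407477e-04 -1.43204100e+00] [-0.11817781  0.37031711  0.48741726]
```

Request:
arm_command([
  [[0, 0, 0], [0, 6.5, -10], 0],
  [[0, 0, 0], [0, 0, -25], 0],
  [[0, 0, 0], [0, 0, -20], 0],
  [[0, 0, 0], [0, 0, 0], 0],
  [[0, 0, 0], [0, 0, 0], 0],
])

```text
t: 3.65
eef_pos: [0.4765, 0.2027, 0.2623]
ee_rot: [-3.142, -0.0, -1.428]
force: [-0.1, 0.0, 0.1]
width: 0.0874
```

Request:
arm_command([
  [[0, 0, 0], [0, -2.5, 0], 0],
  [[0, 0, 0], [0, 0, 0], 0],
  [[0, 0, 0], [0, 0, 0], 0],
])

```text
t: 3.95
eef_pos: [0.4764, 0.1996, 0.2629]
ee_rot: [-3.14, 0.001, -1.429]
force: [1.0, 0.3, 0.0]
width: 0.0878
```

```bash
python3 look.py top t1; python3 look.py scene s1;python3 look.py scene s2;python3 look.py wrist w3
```

```text
3.95 [0.47641661 0.19960821 0.26285934] [-3.14024052e+00  8.98494176e-04 -1.42876968e+00] 0.08777140938971142 [0.37608823 0.0364332  1.25073316] [-3.10921709 -0.00817481 -1.59414962]
4.0 [0.47637551 0.1995725  0.26271534] [-3.14046851e+00  7.55679382e-04 -1.42886010e+00] 0.08811793965176067 [ 1.01896405 -0.19072232  0.51156675] [-2.17395483 -0.01874447  1.22023306]
4.05 [0.476309   0.19950783 0.26254166] [-3.14079331e+00  5.29108039e-04 -1.42883399e+00] 0.08748245824680867 [ 1.01896405 -0.19072232  0.51156675] [-2.17395483 -0.01874447  1.22023306]
4.1 [0.47628098 0.19948922 0.26239839] [-3.14099034e+00  4.30360383e-04 -1.42889969e+00] 0.08725249939510078 [0.48672638 0.12254828 0.24290055] [ 2.85128448e+00  2.38651987e-03 -2.99850883e+00]
```

View pics/s1.png

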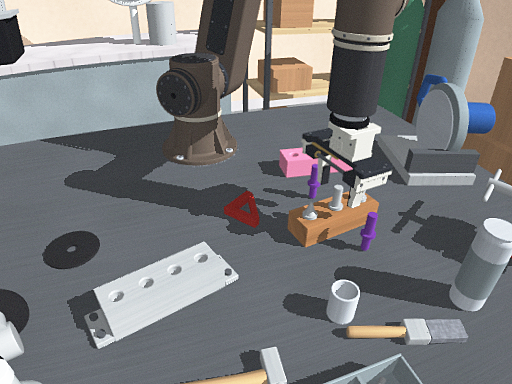

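View pics/w3.png

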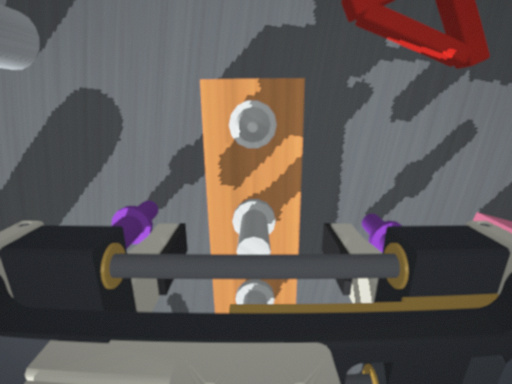

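Request:
arm_command([
  [[0, 0, 0], [0, 0.5, -12], 0],
  [[0, 0, 0], [0, 0, -10], 0],
  [[0, 0, 0], [0, 0, 0], 0],
  [[0, 0, 0], [0, 0, 0], 0],
])

```text
t: 4.55
eef_pos: [0.4761, 0.1999, 0.2393]
ee_rot: [3.14, -0.001, -1.429]
force: [-0.3, -0.2, -0.4]
width: 0.0879
```

Request:
arm_command([
  [[0, 0, 0], [0, 0, 0], 1],
  [[0, 0, 0], [0, 0, 0], 1],
  [[0, 0, 0], [0, 0, 0], 1],
  [[0, 0, 0], [0, 0, 0], 1],
  [[0, 0, 0], [0, 0, 0], 1],
  [[0, 0, 0], [0, 0, 0], 1],
], squeeze=40)

```text
t: 5.15
eef_pos: [0.4762, 0.2, 0.2401]
ee_rot: [-3.141, 0.0, -1.429]
force: [0.3, 0.3, -1.5]
width: 0.0455
```

Request:
arm_command([
  [[0, 0, 0], [0, 0, 0], 1],
  [[0, 0, 0], [0, 0, 0], 1],
  [[0, 0, 0], [0, 0, 0], 1],
  [[0, 0, 0], [0, 0, 0], 1],
  [[0, 0, 0], [0, 0, 0], 1],
  [[0, 0, 0], [0, 0, 0], 1],
])

```text
t: 5.75
eef_pos: [0.4763, 0.2, 0.24]
ee_rot: [-3.141, 0.0, -1.429]
force: [1.2, 0.7, 0.4]
width: 0.0192
```

Request:
arm_command([
  [[0, 0, 0], [0, 0, 10], 1],
  [[0, 0, 0], [0, 0, 20], 1],
  [[0, 0, 0], [0, 0, 20], 1],
  [[0, 0, 0], [0, 0, 30], 1],
  [[0, 0, 0], [0, 0, 30], 1],
  [[0, 0, 0], [0, 0, 0], 1],
  [[0, 0, 0], [0, 0, 0], 1],
])

```text
t: 6.45
eef_pos: [0.4759, 0.1998, 0.3508]
ee_rot: [-3.141, 0.001, -1.429]
force: [0.3, 0.2, -2.4]
width: 0.0193
```

```bash
python3 look.py wrist w4;python3 look.py scene s4; python3 look.py top t4; python3 -c "
import cv2
a=cv2.imread('pics/s4.png');cv2.imwrite('pics/s4c.png',cv2.resize(a[100:250,270:420],None,fx=4,fy=4,interpolation=2))"
```

```text
6.45 [0.47593368 0.19980252 0.35082231] [-3.14063820e+00  1.23359089e-03 -1.42906388e+00] 0.01933479971310299 [0.48637389 0.12288927 0.331257  ] [ 2.85046425e+00  2.75686587e-03 -2.99869003e+00]
6.5 [0.47574202 0.19965392 0.34984267] [ 3.14099723e+00  2.48962570e-04 -1.42912837e+00] 0.01913835648414301 [ 1.01896405 -0.19072232  0.51156675] [-2.17395483 -0.01874447  1.22023306]
6.55 [0.47571017 0.19961534 0.34927869] [ 3.14008895e+00 -5.28246345e-04 -1.42908874e+00] 0.019424975611954446 [0.37608823 0.0364332  1.25073316] [-3.10921709 -0.00817481 -1.59414962]
```

View pics/s4c.png

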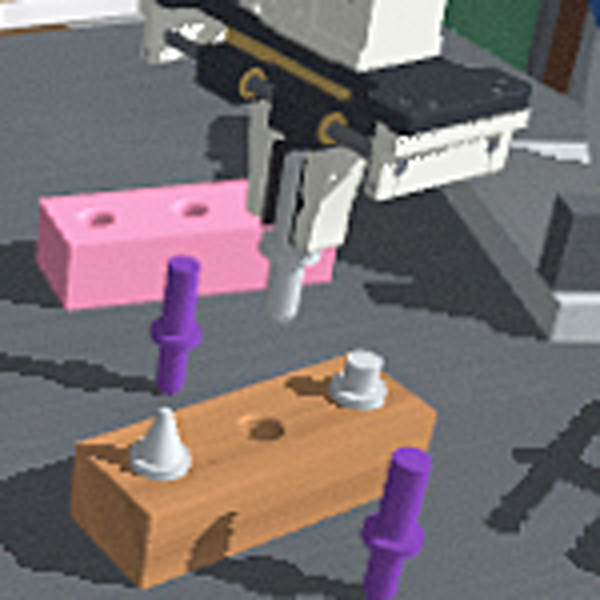

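View pics/w4.png

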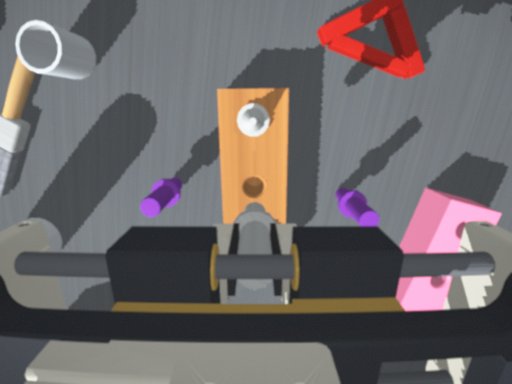

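```bash
cat > pinfit.py <<'E'
from h import *
import pickle,sys
tag=sys.argv[1]
P,im,d,s=pickle.load(open(f'pics/{tag}.pkl','rb'))
t=s['eef_pos'];X=cloud(P,d)
gz=t[2]-.159
print('grasp',t[:2],gz)
R=(abs(X[...,0]-t[0])<.03)&(abs(X[...,1]-t[1])<.03)&(X[...,2]<gz-.022)&(X[...,2]>gz-.075)
hsv=cv2.cvtColor(im,cv2.COLOR_RGB2HSV)
R&=hsv[...,1]<60
# project expected axis and print per-row edges vs expectation
K=np.array(P['mtx']);D=np.array([P['k1'],0,0,0,0.]);Rw=Rm(P['orientation']);e=np.array(P['eye'])
rv=cv2.Rodrigues(Rw.T)[0];tv=-Rw.T@e
pr=lambda p:cv2.projectPoints(np.array([p],float),rv,tv,K,D)[0].ravel()
for dz in (-.015,-.023,-.029,-.04,-.05,-.06,-.069):
    u,v=pr([t[0],t[1],gz+dz]);row=int(round(v))
    us=np.nonzero(R[row])[0]
    if len(us): print(dz,'exp',u.round(1),v.round(1),'seen mid',(us.min()+us.max())/2,len(us),X[row,us].mean(0).round(4))
    else: print(dz,'exp',u.round(1),v.round(1))
E
python3 pinfit.py s4
```

```text
grasp [0.47574202 0.19965392] 0.19084267306327232
-0.015 exp 343.5 155.9
-0.023 exp 342.9 159.4 seen mid 336.0 3 [0.4683 0.188  0.1668]
-0.029 exp 342.5 162.0 seen mid 342.0 12 [0.4818 0.1912 0.1663]
-0.04 exp 341.7 166.7 seen mid 341.0 9 [0.4798 0.1952 0.153 ]
-0.05 exp 341.0 170.9 seen mid 340.5 8 [0.4807 0.195  0.1442]
-0.06 exp 340.3 175.0 seen mid 339.5 8 [0.4803 0.1945 0.1345]
-0.069 exp 339.7 178.7 seen mid 339.0 5 [0.48   0.195  0.1246]
```

Request:
arm_command([
  [[0, 0, 0], [10, -35, 0], 1],
  [[0, 0, 0], [10, -45, 0], 1],
  [[0, 0, 0], [10, -45, 0], 1],
  [[0, 0, 0], [11, -47, 0], 1],
  [[0, 0, 0], [11, -47, 0], 1],
  [[0, 0, 0], [11, -47, 0], 1],
  [[0, 0, 0], [10, -45, 0], 1],
])

```text
t: 7.3
eef_pos: [0.5492, -0.1131, 0.3489]
ee_rot: [3.14, 0.0, -1.429]
force: [1.5, 1.3, -1.8]
width: 0.0193
```

Request:
arm_command([
  [[0, 0, 0], [0, -4, -20], 1],
  [[0, 0, 0], [0, 0, -20], 1],
  [[0, 0, 0], [0, 0, 0], 1],
  [[0, 0, 0], [0, 0, 0], 1],
  [[0, 0, 0], [0, 0, 0], 1],
])

```text
t: 7.8
eef_pos: [0.5497, -0.1146, 0.3108]
ee_rot: [-3.141, -0.0, -1.428]
force: [-0.4, 0.8, -2.0]
width: 0.019
```

Request:
arm_command([
  [[0, 0, 0], [-1, 0, -8], 1],
  [[0, 0, 0], [0, 0, -6], 1],
  [[0, 0, 0], [0, 0, 0], 1],
  [[0, 0, 0], [0, 0, 0], 1],
])

```text
t: 8.2
eef_pos: [0.5482, -0.1149, 0.2959]
ee_rot: [3.141, -0.0, -1.428]
force: [0.1, -1.1, -1.5]
width: 0.0197
```

```bash
python3 look.py wrist w5;python3 look.py scene s5; python3 pinfit.py s5; python3 -c "
import cv2
a=cv2.imread('pics/s5.png');cv2.imwrite('pics/s5c.png',cv2.resize(a[200:320,80:240],None,fx=4,fy=4,interpolation=2))
a=cv2.imread('pics/w5.png');cv2.imwrite('pics/w5c.png',cv2.resize(a[150:300,180:340],None,fx=4,fy=4,interpolation=2))"
```

```text
8.2 [ 0.54818016 -0.11491742  0.29591874] [ 3.14119965e+00 -1.09740214e-04 -1.42845617e+00] 0.01969000727472042 [ 0.5586429  -0.19185802  0.27644897] [ 2.85180760e+00  1.41144489e-03 -2.99810875e+00]
8.25 [ 0.54831279 -0.11494378  0.29613314] [-3.14145373e+00 -1.25249374e-04 -1.42853241e+00] 0.019350429095735578 [ 1.01896405 -0.19072232  0.51156675] [-2.17395483 -0.01874447  1.22023306]
grasp [ 0.54831279 -0.11494378] 0.13713313816144299
-0.015 exp 199.2 230.6
-0.023 exp 199.5 234.3
-0.029 exp 199.8 237.0
-0.04 exp 200.3 241.8 seen mid 199.0 13 [ 0.5601 -0.119   0.1077]
-0.05 exp 200.7 246.1 seen mid 200.0 11 [ 0.5537 -0.117   0.0927]
-0.06 exp 201.1 250.4 seen mid 200.5 10 [ 0.5546 -0.117   0.0842]
-0.069 exp 201.5 254.2 seen mid 200.5 8 [ 0.5553 -0.1178  0.0756]
```

View pics/s5c.png

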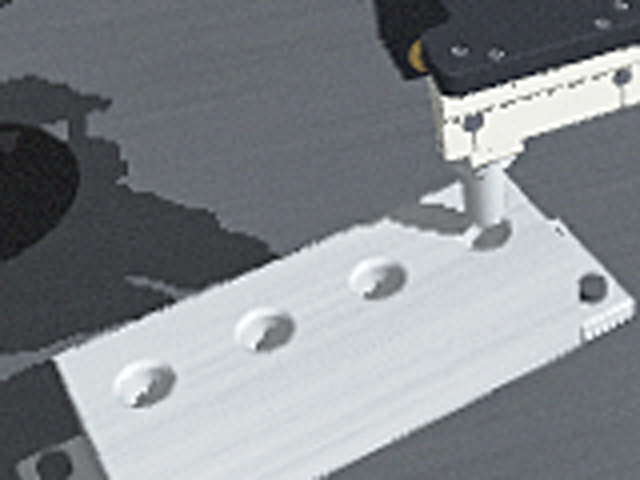

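View pics/w5c.png

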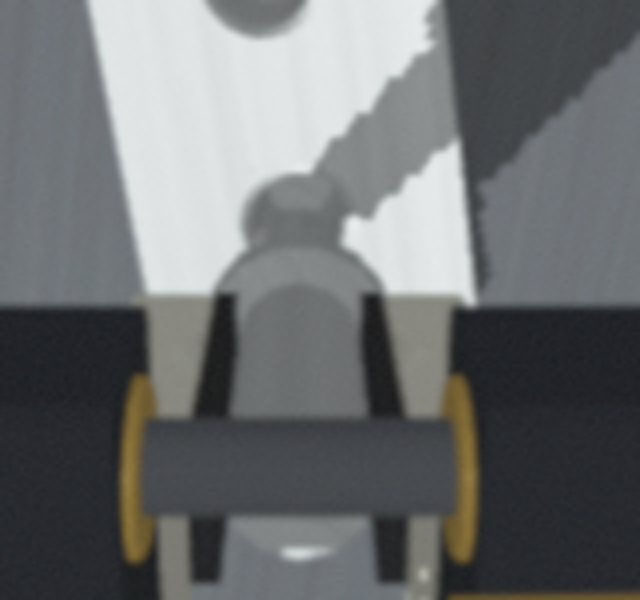

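Request:
arm_command([
  [[0, 0, 0], [0, 0, -3], 1],
  [[0, 0, 0], [0, 0, -3], 1],
  [[0, 0, 0], [0, 0, -3], 1],
  [[0, 0, 0], [0, 0, 0], 1],
])

```text
t: 8.7
eef_pos: [0.548, -0.115, 0.2864]
ee_rot: [3.141, 0.0, -1.429]
force: [0.2, -0.0, -2.5]
width: 0.0196
```

Request:
arm_command([
  [[0, 0, 0], [0, 0, -3], 1],
  [[0, 0, 0], [0, 0, -3], 1],
  [[0, 0, 0], [0, 0, 0], 1],
])

```text
t: 9.0
eef_pos: [0.5481, -0.1151, 0.2805]
ee_rot: [3.141, -0.0, -1.429]
force: [0.5, -0.7, -1.3]
width: 0.0192
```

Request:
arm_command([
  [[0, 0, 0], [0, 0, -3], 1],
  [[0, 0, 0], [0, 0, -3], 1],
  [[0, 0, 0], [0, 0, -3], 1],
  [[0, 0, 0], [0, 0, 0], 1],
])

```text
t: 9.4
eef_pos: [0.5482, -0.1151, 0.2715]
ee_rot: [3.141, -0.0, -1.429]
force: [0.6, -1.6, -3.1]
width: 0.0194
```

Request:
arm_command([
  [[0, 0, 0], [0, 0, -2], 1],
  [[0, 0, 0], [0, 0, -2], 1],
  [[0, 0, 0], [0, 0, -2], 1],
  [[0, 0, 0], [0, 0, 0], 1],
])

```text
t: 9.8
eef_pos: [0.5482, -0.115, 0.2657]
ee_rot: [3.141, 0.0, -1.429]
force: [0.8, -1.4, -3.7]
width: 0.0192
```

Request:
arm_command([
  [[0, 0, 0], [0, 0, -1], 1],
  [[0, 0, 0], [0, 0, 0], 1],
])

```text
t: 10.0
eef_pos: [0.5482, -0.1151, 0.2649]
ee_rot: [3.142, -0.0, -1.429]
force: [-0.1, -1.6, -2.3]
width: 0.0193
```

Request:
arm_command([
  [[0, 0, 0], [0, 0, -1], 1],
  [[0, 0, 0], [0, 0, 0], 1],
])

```text
t: 10.2
eef_pos: [0.5482, -0.1151, 0.264]
ee_rot: [-3.142, -0.0, -1.429]
force: [0.2, -2.1, -1.6]
width: 0.0191
```

Request:
arm_command([
  [[0, 0, 0], [0, 0, -1], 1],
  [[0, 0, 0], [0, 0, 0], 1],
])

```text
t: 10.4
eef_pos: [0.5482, -0.1151, 0.2629]
ee_rot: [-3.142, -0.0, -1.429]
force: [-0.2, -3.3, -1.4]
width: 0.0193
```

Request:
arm_command([
  [[0, 0, 0], [0, -0.7, -0.5], 1],
  [[0, 0, 0], [0, 0, 0], 1],
])

```text
t: 10.6
eef_pos: [0.5482, -0.1156, 0.2623]
ee_rot: [3.142, 0.0, -1.429]
force: [0.5, -0.0, -2.1]
width: 0.0193
```

Request:
arm_command([
  [[0, 0, 0], [0, 0, -1], 1],
  [[0, 0, 0], [0, 0, 0], 1],
])

```text
t: 10.8
eef_pos: [0.5484, -0.1156, 0.262]
ee_rot: [-3.141, -0.0, -1.429]
force: [-1.7, 0.4, 4.0]
width: 0.0197
```

Request:
arm_command([
  [[0, 0, 0], [0, 0, -1], 1],
  [[0, 0, 0], [0, 0, 0], 1],
])

```text
t: 11.0
eef_pos: [0.5485, -0.1157, 0.2619]
ee_rot: [-3.14, -0.001, -1.428]
force: [-3.6, 1.7, 10.9]
width: 0.0194
```

Request:
arm_command([
  [[0, 0, 0], [0, 0, -0.7], 1],
  [[0, 0, 0], [0, 0, 0], 1],
  [[0, 0, 0], [0, 0, 0], 1],
])

```text
t: 11.3
eef_pos: [0.5486, -0.1157, 0.2618]
ee_rot: [-3.14, -0.001, -1.428]
force: [-4.3, 2.0, 16.8]
width: 0.0195
```

Request:
arm_command([
  [[0, 0, 0], [0, 0, 4], 1],
  [[0, 0, 0], [0, 0, 12], 1],
  [[0, 0, 0], [0, 0, 20], 1],
  [[0, 0, 0], [0, 0, 5], 1],
  [[0, 0, 0], [7.5, -25, 0], 1],
  [[0, 0, 0], [7.5, -25, 0], 1],
  [[0, 0, 0], [0, 0, 0], 1],
  [[0, 0, 0], [0, 0, 0], 1],
])

```text
t: 12.1
eef_pos: [0.563, -0.1661, 0.3002]
ee_rot: [3.141, 0.0, -1.43]
force: [0.0, -0.5, -1.9]
width: 0.0192
```

Request:
arm_command([
  [[0, 0, 0], [0.3, 0.6, -4], 1],
  [[0, 0, 0], [0, 0, -3], 1],
  [[0, 0, 0], [0, 0, -3], 1],
  [[0, 0, 0], [0, 0, -3], 1],
  [[0, 0, 0], [0, 0, 0], 1],
])

```text
t: 12.6
eef_pos: [0.5633, -0.1649, 0.2872]
ee_rot: [3.141, 0.0, -1.428]
force: [-0.1, -0.5, -2.0]
width: 0.0193
```

Request:
arm_command([
  [[0, 0, 0], [0, 0, -3], 1],
  [[0, 0, 0], [0, 0, -3], 1],
  [[0, 0, 0], [0, 0, -3], 1],
  [[0, 0, 0], [0, 0, 0], 1],
])

```text
t: 13.0
eef_pos: [0.5633, -0.1652, 0.2783]
ee_rot: [3.141, 0.0, -1.429]
force: [-0.3, -0.9, -1.4]
width: 0.0193
```

Request:
arm_command([
  [[0, 0, 0], [0, 0, -3], 1],
  [[0, 0, 0], [0, 0, -3], 1],
  [[0, 0, 0], [0, 0, -3], 1],
  [[0, 0, 0], [0, 0, 0], 1],
])

```text
t: 13.4
eef_pos: [0.5634, -0.1652, 0.2692]
ee_rot: [3.141, 0.0, -1.429]
force: [-0.6, -0.7, -2.2]
width: 0.0198
```

Request:
arm_command([
  [[0, 0, 0], [0, -0.3, -2], 1],
  [[0, 0, 0], [0, 0, -2], 1],
  [[0, 0, 0], [0, 0, 0], 1],
])

```text
t: 13.7
eef_pos: [0.5634, -0.1653, 0.2655]
ee_rot: [3.141, 0.0, -1.429]
force: [-0.6, 0.8, -1.3]
width: 0.0194
```

Request:
arm_command([
  [[0, 0, 0], [0, 0, -1], 1],
  [[0, 0, 0], [0, 0, 0], 1],
])

```text
t: 13.9
eef_pos: [0.5635, -0.1654, 0.2647]
ee_rot: [3.142, 0.0, -1.429]
force: [0.6, -0.8, -2.1]
width: 0.0195
```

Request:
arm_command([
  [[0, 0, 0], [0, 0, -1], 1],
  [[0, 0, 0], [0, 0, 0], 1],
])

```text
t: 14.1
eef_pos: [0.5636, -0.1654, 0.264]
ee_rot: [-3.141, -0.0, -1.429]
force: [-0.4, 0.4, 0.5]
width: 0.0196
```

Request:
arm_command([
  [[0, 0, 0], [0, 0, -1], 1],
  [[0, 0, 0], [0, 0, 0], 1],
])

```text
t: 14.3
eef_pos: [0.5638, -0.1655, 0.2639]
ee_rot: [-3.14, -0.001, -1.428]
force: [-2.0, 0.9, 8.1]
width: 0.0195
```

Request:
arm_command([
  [[0, 0, 0], [0, 0, -0.7], 1],
  [[0, 0, 0], [0, 0, 0], 1],
])

```text
t: 14.5
eef_pos: [0.5638, -0.1656, 0.2639]
ee_rot: [-3.14, -0.001, -1.428]
force: [-3.7, 1.1, 11.8]
width: 0.0191
```

Request:
arm_command([
  [[0, 0, 0], [0, 0, -0.7], 1],
  [[0, 0, 0], [0, 0, 0], 1],
])

```text
t: 14.7
eef_pos: [0.5639, -0.1656, 0.2638]
ee_rot: [-3.14, -0.001, -1.428]
force: [-4.3, 1.7, 15.7]
width: 0.0195
```

Request:
arm_command([
  [[0, 0, 0], [0, 0, 4], 1],
  [[0, 0, 0], [0, 0, 12], 1],
  [[0, 0, 0], [0, 0, 20], 1],
  [[0, 0, 0], [0, 0, 3], 1],
  [[0, 0, 0], [7, -25, 0], 1],
  [[0, 0, 0], [7.5, -25, 0], 1],
  [[0, 0, 0], [0, 0, 0], 1],
  [[0, 0, 0], [0, 0, 0], 1],
])

```text
t: 15.5
eef_pos: [0.5778, -0.2158, 0.2996]
ee_rot: [3.141, 0.001, -1.43]
force: [0.5, 0.3, -2.1]
width: 0.0198
```

Request:
arm_command([
  [[0, 0, 0], [0, 0.2, -4], 1],
  [[0, 0, 0], [0, 0, -3], 1],
  [[0, 0, 0], [0, 0, -3], 1],
  [[0, 0, 0], [0, 0, -3], 1],
  [[0, 0, 0], [0, 0, 0], 1],
])

```text
t: 16.0
eef_pos: [0.5779, -0.2149, 0.2868]
ee_rot: [3.141, 0.0, -1.428]
force: [0.1, 0.1, -2.0]
width: 0.0195
```

Request:
arm_command([
  [[0, 0, 0], [0, 0, -3], 1],
  [[0, 0, 0], [0, 0, -3], 1],
  [[0, 0, 0], [0, 0, -3], 1],
  [[0, 0, 0], [0, 0, 0], 1],
])

```text
t: 16.4
eef_pos: [0.5778, -0.2152, 0.2778]
ee_rot: [3.141, 0.0, -1.429]
force: [-0.8, -0.5, -1.7]
width: 0.0193
```

Request:
arm_command([
  [[0, 0, 0], [0, 0, -3], 1],
  [[0, 0, 0], [0, 0, -3], 1],
  [[0, 0, 0], [0, 0, -3], 1],
  [[0, 0, 0], [0, 0, 0], 1],
])

```text
t: 16.8
eef_pos: [0.5778, -0.2152, 0.2688]
ee_rot: [3.141, 0.0, -1.429]
force: [0.2, 0.1, -2.1]
width: 0.0193
```

Request:
arm_command([
  [[0, 0, 0], [0, 0, -2], 1],
  [[0, 0, 0], [0, 0, -2], 1],
  [[0, 0, 0], [0, 0, 0], 1],
])

```text
t: 17.1
eef_pos: [0.5779, -0.2152, 0.2651]
ee_rot: [3.141, 0.0, -1.429]
force: [0.3, 0.1, -2.2]
width: 0.0193
```

Request:
arm_command([
  [[0, 0, 0], [0, 0, -1], 1],
  [[0, 0, 0], [0, 0, 0], 1],
])

```text
t: 17.3
eef_pos: [0.578, -0.2152, 0.2643]
ee_rot: [3.142, 0.0, -1.429]
force: [-0.6, 0.6, -2.1]
width: 0.0194
```

Request:
arm_command([
  [[0, 0, 0], [0, 0, -1], 1],
  [[0, 0, 0], [0, 0, 0], 1],
])

```text
t: 17.5
eef_pos: [0.578, -0.2152, 0.2633]
ee_rot: [-3.142, 0.0, -1.429]
force: [0.1, 0.0, -1.5]
width: 0.0194
```

Request:
arm_command([
  [[0, 0, 0], [0, 0, -1], 1],
  [[0, 0, 0], [0, 0, 0], 1],
])

```text
t: 17.7
eef_pos: [0.578, -0.2152, 0.2623]
ee_rot: [3.142, 0.0, -1.429]
force: [-0.4, -0.1, -2.6]
width: 0.0198
```

Request:
arm_command([
  [[0, 0, 0], [0, 0, -0.7], 1],
  [[0, 0, 0], [0, 0, 0], 1],
])

```text
t: 17.9
eef_pos: [0.578, -0.2152, 0.2616]
ee_rot: [3.141, 0.0, -1.429]
force: [-1.0, -0.5, -1.4]
width: 0.0191
```

Request:
arm_command([
  [[0, 0, 0], [0, 0, -0.7], 1],
  [[0, 0, 0], [0, 0, 0], 1],
])

```text
t: 18.1
eef_pos: [0.578, -0.2152, 0.2609]
ee_rot: [3.141, 0.0, -1.429]
force: [0.9, -0.4, -2.8]
width: 0.0192
```

Request:
arm_command([
  [[0, 0, 0], [0, 0, -1], 1],
  [[0, 0, 0], [0, 0, 0], 1],
])

```text
t: 18.3
eef_pos: [0.5781, -0.2153, 0.2601]
ee_rot: [-3.141, -0.0, -1.429]
force: [0.5, 0.8, -0.8]
width: 0.0195
```

Request:
arm_command([
  [[0, 0, 0], [0, 0, -1], 1],
  [[0, 0, 0], [0, 0, 0], 1],
])

```text
t: 18.5
eef_pos: [0.5782, -0.2153, 0.26]
ee_rot: [-3.141, -0.001, -1.428]
force: [-1.3, 1.1, 5.1]
width: 0.0195
```

Request:
arm_command([
  [[0, 0, 0], [0, 0, -1], 1],
  [[0, 0, 0], [0, 0, 0], 1],
])

```text
t: 18.7
eef_pos: [0.5783, -0.2154, 0.2599]
ee_rot: [-3.14, -0.001, -1.428]
force: [-3.9, 1.3, 11.9]
width: 0.0193
```

Request:
arm_command([
  [[0, 0, 0], [0, 0, -0.7], 1],
  [[0, 0, 0], [0, 0, 0], 1],
])

```text
t: 18.9
eef_pos: [0.5784, -0.2154, 0.2598]
ee_rot: [-3.14, -0.001, -1.428]
force: [-4.7, 2.7, 15.8]
width: 0.0192
```

Stopped dead too; by elimination socket 1 should be clear. I'll feel it as well.

Request:
arm_command([
  [[0, 0, 0], [0, 0, 4], 1],
  [[0, 0, 0], [0, 0, 12], 1],
  [[0, 0, 0], [0, 0, 20], 1],
  [[0, 0, 0], [0, 0, 7], 1],
  [[0, 0, 0], [7, -25, 0], 1],
  [[0, 0, 0], [7.5, -25, 0], 1],
  [[0, 0, 0], [0, 0, 0], 1],
  [[0, 0, 0], [0, 0, 0], 1],
])

```text
t: 19.7
eef_pos: [0.5923, -0.2656, 0.2997]
ee_rot: [3.141, 0.001, -1.43]
force: [-0.4, 0.2, -2.7]
width: 0.0192
```

Request:
arm_command([
  [[0, 0, 0], [0, 0.3, -4], 1],
  [[0, 0, 0], [0, 0, -3], 1],
  [[0, 0, 0], [0, 0, -3], 1],
  [[0, 0, 0], [0, 0, 0], 1],
])

```text
t: 20.1
eef_pos: [0.5923, -0.2644, 0.2897]
ee_rot: [3.141, 0.0, -1.428]
force: [-0.9, 0.3, -3.2]
width: 0.0195
```

Request:
arm_command([
  [[0, 0, 0], [0.4, -0.5, -3], 1],
  [[0, 0, 0], [0, 0, -3], 1],
  [[0, 0, 0], [0, 0, -3], 1],
  [[0, 0, 0], [0, 0, 0], 1],
])

```text
t: 20.5
eef_pos: [0.5927, -0.2654, 0.2807]
ee_rot: [3.141, 0.0, -1.429]
force: [0.2, -0.1, -1.9]
width: 0.0191
```

Request:
arm_command([
  [[0, 0, 0], [0, 0, -3], 1],
  [[0, 0, 0], [0, 0, -3], 1],
  [[0, 0, 0], [0, 0, -3], 1],
  [[0, 0, 0], [0, 0, 0], 1],
])

```text
t: 20.9
eef_pos: [0.5927, -0.2654, 0.2717]
ee_rot: [3.141, 0.0, -1.429]
force: [-0.6, 0.7, -1.7]
width: 0.0193
```

Request:
arm_command([
  [[0, 0, 0], [0, 0, -2], 1],
  [[0, 0, 0], [0, 0, -2], 1],
  [[0, 0, 0], [0, 0, -1], 1],
  [[0, 0, 0], [0, 0, 0], 1],
])

```text
t: 21.3
eef_pos: [0.5929, -0.2654, 0.2671]
ee_rot: [3.141, 0.0, -1.429]
force: [0.5, -0.3, -1.8]
width: 0.019
```

Request:
arm_command([
  [[0, 0, 0], [0, 0, -1], 1],
  [[0, 0, 0], [0, 0, 0], 1],
])

```text
t: 21.5
eef_pos: [0.5929, -0.2654, 0.2662]
ee_rot: [3.142, 0.0, -1.429]
force: [0.7, 0.8, -1.1]
width: 0.019
```

Request:
arm_command([
  [[0, 0, 0], [0, 0, -1], 1],
  [[0, 0, 0], [0, 0, 0], 1],
])

```text
t: 21.7
eef_pos: [0.5929, -0.2654, 0.2652]
ee_rot: [3.142, 0.0, -1.429]
force: [-0.1, -0.0, -2.6]
width: 0.0195
```

Request:
arm_command([
  [[0, 0, 0], [0, 0, -1], 1],
  [[0, 0, 0], [0, 0, 0], 1],
])

```text
t: 21.9
eef_pos: [0.5929, -0.2654, 0.2642]
ee_rot: [3.141, 0.0, -1.429]
force: [-0.1, -0.5, -1.3]
width: 0.0191
```

Request:
arm_command([
  [[0, 0, 0], [0, 0, -1], 1],
  [[0, 0, 0], [0, 0, 0], 1],
])

```text
t: 22.1
eef_pos: [0.5929, -0.2654, 0.2632]
ee_rot: [3.141, 0.0, -1.429]
force: [0.4, -0.0, -2.4]
width: 0.0195
```

Request:
arm_command([
  [[0, 0, 0], [0, 0, -1], 1],
  [[0, 0, 0], [0, 0, -1], 1],
  [[0, 0, 0], [0, 0, 0], 1],
])

```text
t: 22.4
eef_pos: [0.593, -0.2655, 0.2617]
ee_rot: [-3.141, -0.0, -1.429]
force: [-1.0, 1.0, 1.1]
width: 0.0193
```

Request:
arm_command([
  [[0, 0, 0], [0, 0, -1], 1],
  [[0, 0, 0], [0, 0, 0], 1],
])

```text
t: 22.6
eef_pos: [0.593, -0.2655, 0.261]
ee_rot: [-3.141, -0.0, -1.429]
force: [-1.9, -0.5, 4.7]
width: 0.0193
```

Request:
arm_command([
  [[0, 0, 0], [0, 0, -1], 1],
  [[0, 0, 0], [0, 0, 0], 1],
])

```text
t: 22.8
eef_pos: [0.593, -0.2655, 0.26]
ee_rot: [-3.141, -0.0, -1.429]
force: [-1.7, 1.2, 4.9]
width: 0.0195
```

Request:
arm_command([
  [[0, 0, 0], [0, 0, -1], 1],
  [[0, 0, 0], [0, 0, 0], 1],
])

```text
t: 23.0
eef_pos: [0.593, -0.2655, 0.259]
ee_rot: [-3.141, -0.0, -1.429]
force: [-1.0, 1.7, 5.5]
width: 0.0193
```

Request:
arm_command([
  [[0, 0, 0], [0, 0, -1], 1],
  [[0, 0, 0], [0, 0, 0], 1],
])

```text
t: 23.2
eef_pos: [0.593, -0.2655, 0.258]
ee_rot: [-3.141, -0.0, -1.429]
force: [-1.4, 1.1, 4.6]
width: 0.0193
```

Request:
arm_command([
  [[0, 0, 0], [0, 0, -1], 1],
  [[0, 0, 0], [0, 0, -1], 1],
  [[0, 0, 0], [0, 0, -1], 1],
  [[0, 0, 0], [0, 0, -1], 1],
  [[0, 0, 0], [0, 0, -1], 1],
  [[0, 0, 0], [0, 0, 0], 1],
])

```text
t: 23.8
eef_pos: [0.593, -0.2655, 0.2529]
ee_rot: [-3.141, -0.0, -1.429]
force: [-2.0, 0.8, 4.8]
width: 0.0192
```

Request:
arm_command([
  [[0, 0, 0], [0, 0, -1], 1],
  [[0, 0, 0], [0, 0, -1], 1],
  [[0, 0, 0], [0, 0, 0], 1],
])

```text
t: 24.1
eef_pos: [0.593, -0.2655, 0.2509]
ee_rot: [-3.141, -0.0, -1.429]
force: [-0.4, 1.3, 4.5]
width: 0.0193
```

Request:
arm_command([
  [[0, 0, 0], [0, 0, -1], 1],
  [[0, 0, 0], [0, 0, 0], 1],
])

```text
t: 24.3
eef_pos: [0.593, -0.2655, 0.2501]
ee_rot: [-3.141, -0.001, -1.429]
force: [-1.6, -0.2, 5.6]
width: 0.0194
```

Request:
arm_command([
  [[0, 0, 0], [0, 0, -0.7], 1],
  [[0, 0, 0], [0, 0, 0], 1],
])

```text
t: 24.5
eef_pos: [0.593, -0.2655, 0.25]
ee_rot: [-3.141, -0.001, -1.428]
force: [-4.1, 1.8, 10.1]
width: 0.0194
```

Stops at 0.250, exactly the predicted home height. One more small push to confirm, then look.

Request:
arm_command([
  [[0, 0, 0], [0, 0, -0.7], 1],
  [[0, 0, 0], [0, 0, 0], 1],
])

```text
t: 24.7
eef_pos: [0.593, -0.2655, 0.25]
ee_rot: [-3.141, -0.001, -1.428]
force: [-5.0, 2.3, 13.6]
width: 0.0194
```

```bash
python3 look.py wrist w6;python3 look.py scene s6; python3 -c "
import cv2
a=cv2.imread('pics/s6.png');cv2.imwrite('pics/s6c.png',cv2.resize(a[220:360,60:240],None,fx=4,fy=4,interpolation=2))
a=cv2.imread('pics/w6.png');cv2.imwrite('pics/w6c.png',cv2.resize(a[150:300,180:340],None,fx=3,fy=3,interpolation=2))"
```

```text
24.7 [ 0.59299882 -0.26548157  0.25002269] [-3.14054524e+00 -9.59176177e-04 -1.42811733e+00] 0.019407004956308437 [ 0.60348371 -0.34242343  0.23059576] [ 2.85266654e+00  2.73049608e-03 -2.99775412e+00]
24.75 [ 0.59296929 -0.26545972  0.25000159] [-3.14061567e+00 -9.30480165e-04 -1.42812848e+00] 0.019429718246175464 [ 1.01896405 -0.19072232  0.51156675] [-2.17395483 -0.01874447  1.22023306]
```

View pics/s6c.png

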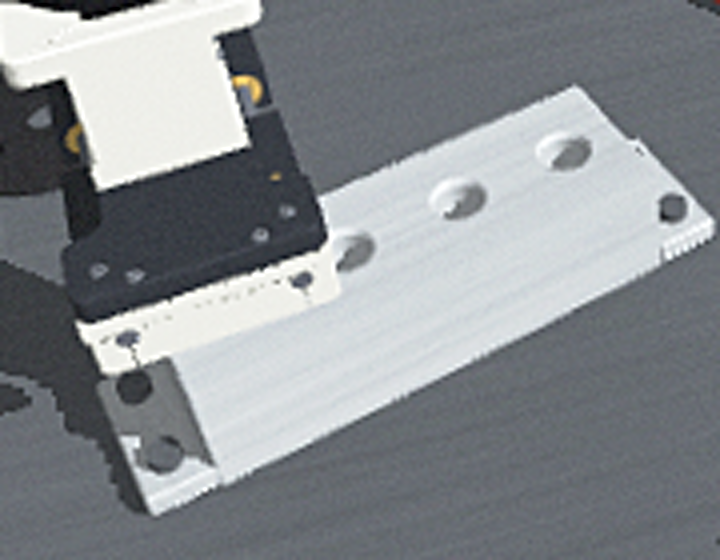

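View pics/w6c.png

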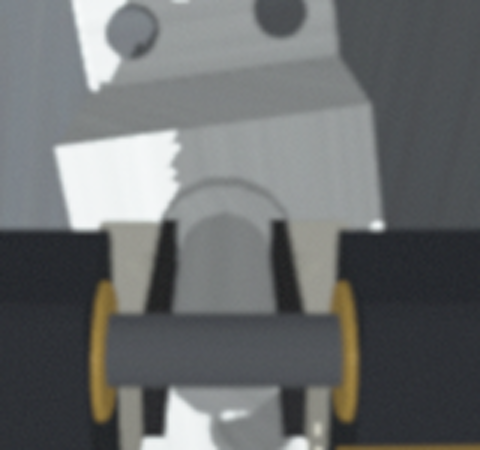

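Request:
arm_command([
  [[0, 0, 0], [0, 0, 1.5], 1],
  [[0, 0, 0], [0, 0, 0], 1],
  [[0, 0, 0], [0, 0, 0], 0],
  [[0, 0, 0], [0, 0, 0], 0],
  [[0, 0, 0], [0, 0, 0], 0],
  [[0, 0, 0], [0, 0, 0], 0],
  [[0, 0, 0], [0, 0, 0], 0],
  [[0, 0, 0], [0, 0, 0], 0],
])

```text
t: 25.6
eef_pos: [0.5929, -0.2654, 0.2493]
ee_rot: [3.141, 0.0, -1.429]
force: [-0.2, 0.2, -0.1]
width: 0.0616
```

Request:
arm_command([
  [[0, 0, 0], [0, 0, 0], 0],
  [[0, 0, 0], [0, 0, 0], 0],
  [[0, 0, 0], [0, 0, 0], 0],
  [[0, 0, 0], [0, 0, 0], 0],
  [[0, 0, 0], [0, 0, 0], 0],
  [[0, 0, 0], [0, 0, 0], 0],
])

```text
t: 26.2
eef_pos: [0.5929, -0.2654, 0.2494]
ee_rot: [-3.142, -0.0, -1.429]
force: [0.1, 0.0, -0.1]
width: 0.0874
```

Raise and move aside toward +y, over the fixture, so the pin is visible.

Request:
arm_command([
  [[0, 0, 0], [0, 0, 15], 0],
  [[0, 0, 0], [0, 0, 30], 0],
  [[0, 0, 0], [0, 0, 40], 0],
  [[0, 0, 0], [0, 0, 40], 0],
  [[0, 0, 0], [0, 45, 0], 0],
  [[0, 0, 0], [0, 45, 0], 0],
  [[0, 0, 0], [0, 0, 0], 0],
  [[0, 0, 0], [0, 0, 0], 0],
])

```text
t: 27.0
eef_pos: [0.593, -0.1744, 0.3748]
ee_rot: [-3.141, -0.0, -1.427]
force: [0.0, 0.4, -0.1]
width: 0.0872
```

```bash
python3 look.py wrist w7;python3 look.py scene s7
python3 - <<'E'
from h import *
import pickle
P,im,d,s=pickle.load(open('pics/w7.pkl','rb'));X=cloud(P,d)
near=(abs(X[...,0]-.5929)<.03)&(abs(X[...,1]+.2652)<.03)
for zl,zh,z in((.105,.12,.112),(.063,.07,.066)):
    m=near&(X[...,2]>zl)&(X[...,2]<zh);v,u=np.nonzero(m)
    print(z,len(u),np.median(X[m][:,2]),onz(P,(u.min()+u.max())/2,(v.min()+v.max())/2,z).round(4),u.mean(),v.mean())
P,im,d,s=pickle.load(open('pics/s7.pkl','rb'));X=cloud(P,d)
m=(abs(X[...,0]-.5929)<.02)&(abs(X[...,1]+.2652)<.02)&(X[...,2]>.07);v,u=np.nonzero(m)
print('scene',len(u),X[m].max(0),X[m][:,2].max())
cv2.imwrite('pics/s7c.png',cv2.resize(im[180:360,60:260,::-1],None,fx=3,fy=3,interpolation=2))
E
```

```text
27.0 [ 0.59297134 -0.17435954  0.37480836] [-3.14104739e+00 -8.24205446e-05 -1.42659058e+00] 0.08720768789489919 [ 0.60359073 -0.2513112   0.35534047] [ 2.85185259e+00  2.30166483e-03 -2.99623026e+00]
27.05 [ 0.59298639 -0.17518438  0.37458365] [-3.14139346e+00 -1.58802806e-04 -1.42778904e+00] 0.08794245216848424 [ 1.01896405 -0.19072232  0.51156675] [-2.17395483 -0.01874447  1.22023306]
0.112 436 0.11251673129938719 [ 0.5925 -0.2651  0.112 ] 269.6857798165138 97.37844036697248
0.066 312 0.06662081441998483 [ 0.5931 -0.2653  0.066 ] 264.2435897435897 101.50641025641026
scene 349 [ 0.6032295  -0.25635164  0.11495095] 0.11495095177057985
```

View pics/s7c.png

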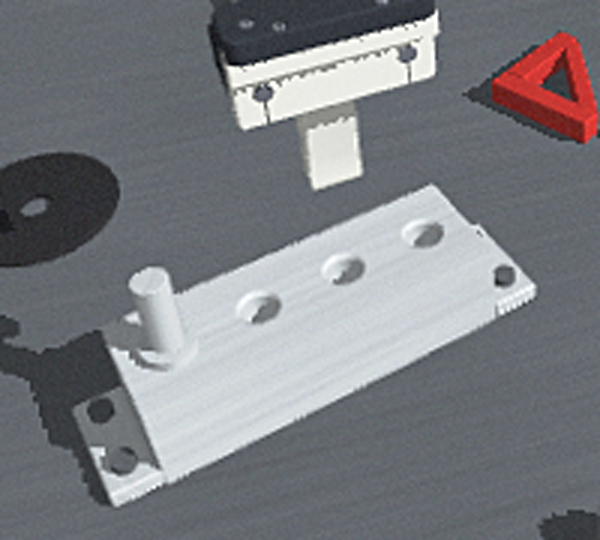

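View pics/w7.png

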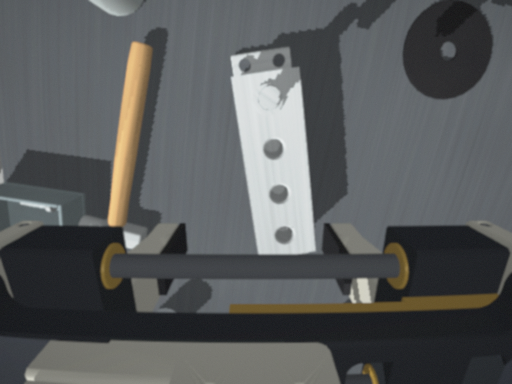

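The scene and wrist views show the pin upright in socket 1. Its top is at z 0.1125, where 0.112 is expected, and its collar top is at 0.0666, where 0.066 is expected. Top and collar centres agree within 1 mm, and the robot is clear of everything.

```bash
python3 -c "
from station import *
print(job_done())"
```

```text
the job is handed in; nothing more can be done
None
```

The stop pin is seated in socket 1 (y = −78 mm on the fixture) and released. I handed the job in at about 27 s; it reports no verdict.

- **Finding the clear socket:** I took the pin from the rack's middle hole and felt the sockets in the order 4, 3, 2, 1. Sockets 4, 3 and 2 stopped it dead, with the pushes kept to about 18–19 N. Socket 1 gave way steadily at about 7 N, then stopped at the predicted home height.
- **Last checks:**
  - The top of the pin measured z = 0.1125 m (0.112 expected) and the collar top 0.0666 m (0.066 expected).
  - The pin's axis was within about 1 mm of the measured socket centre, and its top and collar centres agreed within 1 mm, so it stands upright.
  - The gripper was open and clear of everything.
- **Disagreement:** the fixture outline from the top camera put its centre about 2 mm off in x from the socket centres. I used the socket centres, which agreed between the top and wrist cameras, and the fit confirmed them.
- **Not checked:** I did not look at the rack again after the lift. The cone and step pins were both in place then, and the arm did not go back near them.

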